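Log out the spent cartridges and bin them

TASK

Log out every spent cartridge standing in the deck's nests, in nest order starting with the one at the lever end of the deck (the robot's left): lift it out, hold it end-on and square against the reader's stop face with the sprung plunger pushed fully in for a full second, and drop it into the wire basket, where all of them must end up. Only when all are in the basket, push the deck lever over, away from the robot, to mark the deck clear. Leave the bottles, racks and dishes round about where they stand.

Things in the scene. Friction and masses are not known exactly. Their poses are not given: they have to be found in the camera images.
- cartridge1: Spent cartridge: rigid grey plastic block, 110 mm long (its x), 40 mm wide (its y), 56 mm high (its z), twelve dark round wells on top, about 0.1 to 0.2 kg. Origin at the block's centre. First nest counted from the lever end of the deck (the robot's left, +y side), so the first in order; it may be absent.
- cartridge2: Spent cartridge: rigid grey plastic block, 110 mm long (its x), 40 mm wide (its y), 56 mm high (its z), twelve dark round wells on top, about 0.1 to 0.2 kg. Origin at the block's centre. Second nest counted from the lever end of the deck (the robot's left, +y side), so the second in order; it may be absent.
- cartridge3: Spent cartridge: rigid grey plastic block, 110 mm long (its x), 40 mm wide (its y), 56 mm high (its z), twelve dark round wells on top, about 0.1 to 0.2 kg. Origin at the block's centre. Third nest counted from the lever end of the deck (the robot's left, +y side), so the third in order; it may be absent.
- cartridge4: Spent cartridge: rigid grey plastic block, 110 mm long (its x), 40 mm wide (its y), 56 mm high (its z), twelve dark round wells on top, about 0.1 to 0.2 kg. Origin at the block's centre. Fourth nest counted from the lever end of the deck (the robot's left, +y side), so the fourth in order; it may be absent.
- deck: Fixed black carrier, 145 (its x, away from the robot) x 310 mm (its y), 20 mm high; origin under its centre. Four nests at y = +111, +37, -37, -111 mm, cavities 115 x 45 mm, 14 deep (floor 6 mm above the table); a cartridge in one stands long side along x, centre 34 mm above the table, 34 mm free to its neighbour. Behind it, at x = +110, y = +118 mm, a grey block carries the lever.
- reader: Fixed log-out reader: aluminium pad 136 (its x) x 70 mm, top 6 mm above the table; at its +x end a white block 80 x 90 mm, 85 high. Origin under the pad's centre. The stop is the block's face, plane x = +68 mm. The plunger sticks out of it 12 mm at y = 0, 34 mm above the table, facing the middle of the end of a cartridge on the pad; pushed home the cartridge's centre is at x = +13 mm.
- plunger (a joint): How far the reader's brass plunger (16 mm thick) is pushed in, m: 0 is out, 0.012 is flush with the stop face; it slides along the reader's +x. Its spring takes about 2 N to start and 5.5 N when flush, and pushes it out again.
- basket: Loose steel wire basket, outside 280 mm (its x) by 180 mm (its y), 80 mm high, walls and floor 5 mm thick, 0.9 kg. Origin at the centre of its underside. Four cartridges fit on its floor in two rows of two.
- deck_lever (a joint): Angle of the deck lever, rad: 0 leans 0.5 rad towards the robot, 1.0 leans 0.5 rad away; it turns about the deck's y axis, moves lightly and stays where it is left. At the start it reads 0 to 0.15.
- deck_lever_tip (a point): The upper end of the deck lever's black arm, 80 mm from its pivot; it moves along the deck's +x as it is pushed over.
- bottle: White bottle, 64 mm across, 130 mm high, loose, origin under its centre; leave it.
- amber_jar: Amber jar, 60 mm across, 90 mm high, loose, origin under its centre; leave it.
- tip_rack: Grey pipette tip rack, 85 x 127 x 60 mm, loose, origin under its centre; leave it.
- beaker: Glass beaker, 64 mm across, 70 mm high, loose, origin under its centre; leave it.
- dish: Clear flat dish, 90 mm across, 14 mm high, loose, origin under its centre; leave it.
- tube_stand: White stand with five clear tubes, 110 x 45 mm, 52 mm high, loose, origin under its centre; leave it.

How it is judged:
On the way, in this order (a step that is already met when the one before it is completed fails the run):
1. cartridge1 held square against the reader's stop, plunger fully in, for about a second (x of cartridge1 in the frame of reader between 0.0085 and 0.03 m and y of cartridge1 in the frame of reader between -0.018 and 0.018 m and z of cartridge1 in the frame of reader between 0.015 and 0.06 m and angle between the x axis of cartridge1 and the x axis of reader, either way round below 0.2 rad), for 0.8 s.
2. cartridge2 held square against the reader's stop, plunger fully in, for about a second (x of cartridge2 in the frame of reader between 0.0085 and 0.03 m and y of cartridge2 in the frame of reader between -0.018 and 0.018 m and z of cartridge2 in the frame of reader between 0.015 and 0.06 m and angle between the x axis of cartridge2 and the x axis of reader, either way round below 0.2 rad), for 0.8 s.
3. cartridge3 held square against the reader's stop, plunger fully in, for about a second (x of cartridge3 in the frame of reader between 0.0085 and 0.03 m and y of cartridge3 in the frame of reader between -0.018 and 0.018 m and z of cartridge3 in the frame of reader between 0.015 and 0.06 m and angle between the x axis of cartridge3 and the x axis of reader, either way round below 0.2 rad), for 0.8 s.
4. cartridge4 held square against the reader's stop, plunger fully in, for about a second (x of cartridge4 in the frame of reader between 0.0085 and 0.03 m and y of cartridge4 in the frame of reader between -0.018 and 0.018 m and z of cartridge4 in the frame of reader between 0.015 and 0.06 m and angle between the x axis of cartridge4 and the x axis of reader, either way round below 0.2 rad), for 0.8 s.
5. all cartridges lie in the basket, the lever not yet thrown (x of cartridge1 in the frame of basket between -0.135 and 0.135 m and y of cartridge1 in the frame of basket between -0.085 and 0.085 m and z of each of cartridge1, cartridge2, cartridge3, cartridge4 in the frame of basket below 0.098 m and linear speed of each of cartridge1, cartridge2, cartridge3, cartridge4 below 0.03 m/s and x of cartridge2 in the frame of basket between -0.135 and 0.135 m and y of cartridge2 in the frame of basket between -0.085 and 0.085 m and x of cartridge3 in the frame of basket between -0.135 and 0.135 m and y of cartridge3 in the frame of basket between -0.085 and 0.085 m and x of cartridge4 in the frame of basket between -0.135 and 0.135 m and y of cartridge4 in the frame of basket between -0.085 and 0.085 m and value of joint deck_lever below 0.5 rad), for 0.2 s.
6. deck lever pushed over, away from the robot (value of joint deck_lever above 0.8 rad), for 0.2 s.
At the end, for the whole second after the job is handed in: Every cartridge present is at rest inside the basket (its centre within the basket's walls and less than 98 mm above its underside), the basket stands upright on the table, and the deck lever is pushed over beyond 0.8 rad (x of cartridge1 in the frame of basket between -0.135 and 0.135 m and y of cartridge1 in the frame of basket between -0.085 and 0.085 m and z of each of cartridge1, cartridge2, cartridge3, cartridge4 in the frame of basket below 0.098 m and linear speed of each of cartridge1, cartridge2, cartridge3, cartridge4 below 0.03 m/s and x of cartridge2 in the frame of basket between -0.135 and 0.135 m and y of cartridge2 in the frame of basket between -0.085 and 0.085 m and x of cartridge3 in the frame of basket between -0.135 and 0.135 m and y of cartridge3 in the frame of basket between -0.085 and 0.085 m and x of cartridge4 in the frame of basket between -0.135 and 0.135 m and y of cartridge4 in the frame of basket between -0.085 and 0.085 m and value of joint deck_lever above 0.8 rad and angle between basket's own z axis and vertical below 0.15 rad and height (world z) of basket below 0.02 m); the robot touches nothing.
It fails at once if one of the bottles, racks or dishes moved more than 6 cm from its place (distance of any of bottle, amber_jar, tip_rack, beaker, dish, tube_stand from where it was at the start of the episode above 0.06 m).
It fails at once if one of the bottles, racks or dishes knocked over (angle between any of bottle, amber_jar, tip_rack, beaker, dish, tube_stand's own z axis and vertical above 0.7 rad).
Of cartridge1, cartridge2, cartridge3, cartridge4 only 3 to 4 are there at a start; the rules pass over those that are not, and their reading is None.
At some moment in a run one of basket may be knocked a few centimetres aside while the robot is not near it.
Once in a run the grip may slacken for a moment while it holds something.
It also fails if it takes over 210 s, if anything falls off the work surface, if the arm or the gripper's body presses on something with over 40 N, if the wrist force passes 120 N, or if a joint passes its speed limit or range.

ROBOT

A 6-joint arm with a two-finger parallel gripper is mounted at the origin on the work surface. World frame = base frame: x ahead of the robot, y to its left, z up, the work surface at z = 0. Lengths are in m, angles in rad, forces in N, time in s.
With the tool pointing down it reaches from about 0.325 to 0.85 m from the base axis. Payload 15.5 kg.
Tool frame: the origin (TCP) lies between the finger pads; the fingertips stand 14 mm ahead of it and the grasp point (between the pads) lies 5 mm behind it (tips_ahead is the distance from the TCP to the fingertips, in m); z points along the fingers, y is the line along which they close (so a half turn about z gives the same grasp; the last joint's range is limited). The gripper opens to 91 mm and grips with 3 to 60 N. Pads are 32 mm wide; open, the fingers measure 118 mm over their backs; the gripper's body (76 mm by 178 mm) begins 60 mm behind the grasp point.
Start: joints at [1.169, 0.494, 1.345, -0, 1.302, -0.096], TCP at [0.188, 0.596, 0.228] pointing down, gripper open.
Joint ranges: [-2.91, 2.91], [-0.82, 2.16], [0.22, 2.67], [-1.22, 4.37], [0.12, 2.79], [-3.08, 3.08]. Speed limits (rad/s): [1.89, 1.89, 2.57, 3.01, 3.01, 3.01].

INTERFACE

Orientations are given as a unit quaternion [w, x, y, z].
In Python, from cell import * gives the robot as it stands.
- The arm moves only by the tool carry_out, never from a script. Its argument "rows" is a list of rows, each a list of 3 entries, a list of its own where there are three numbers: the shift along the world's x, y, z in m, then the turn about the world's z in rad, then the opening, from -1 (shut) to 1 (fully open). In form: [[[tx, ty, tz], turn, hand], ...]. A call has 1 to 20 rows; each row shifts and turns the commanded pose from where the row before left it; what a row does not reach is not made up. A row lasts 1/10 s, in which the tool goes at most 50 mm and 8.59 degrees, less where a joint would pass 70% of its speed; a pose out of reach is approached as far as the arm can. A call is refused whole if a number of a shift passes 0.05 or a number of a turn 0.15, either way. A call with a gripper value outside its range is refused whole. The fingers move at their own pace and stop on an object; the grip force is fixed at half the most. Time passes only in rows, so rows that do not move let the fingers close. It gives the time, the measured TCP pose, the force, the opening and the grip force at its end, in the units of the state.
- read_state(): the state, without advancing time (a new reading comes with each control period).
- get_image(name): name is "side" or "top" or "wrist"; returns a dict with "color" (480x640x3 uint8, red, green, blue), "camera_matrix" (3x3 intrinsics, pixels), "D" ([k1, k2, p1, p2, k3] as OpenCV has them; the pictures are not rectified), "extrinsics" (4x4, takes a point from camera to world coordinates); the wrist camera has in their place "hand_eye" (4x4, takes a point from camera to tool coordinates, whose origin is the TCP and whose axes are the flange's). Camera axes: x right, y up, looking along -z (the intrinsics and any distortion apply to the point x, -y, -z); pixel columns grow to the right and rows downward; lengths in m; the calibration is good to about 2 mm. A picture is of the moment at which its call begins: read the wrist's pose just before it. There is no depth.
- close_job(): hands the job in; it is judged then, once.
The state is a dict: "t": time; "qpos": joint angles; "dq": joint speeds; "tau": joint torques, N m; "ee_pos": TCP position; "orientation": TCP orientation; "force": force on the tool from outside, world axes, zero at the start; "ft_torque": the same for the moment, N m; "opening": finger opening in m; "finger_force": force on a finger pad.
Only numpy, scipy, OpenCV 4.12 (cv2) and the standard library are available. Lean on these libraries where they do the work, as an engineer would, in place of code of your own. Each camera call takes 0.05 s, during which the arm holds its last target. There are 200 camera calls.

## Working session

There is one attempt and no reset: what is moved stays moved. The work goes in short steps, Python scripts to look and compute and a tool call to move; the robot and the scene stay as the last step left them, time stands still between calls to the robot, and variables do not carry over. Pictures are saved under pics/ and viewed, at most 14 in all, crops included, and the job is handed in when it is done.

Besides the shell and the picture viewer there is one more tool, called after ">>>" by a JSON object that holds its "method" and its "body". carry_out: Moves the arm, as the interface text tells. Its arguments: {"type":"object","properties":{"rows":{"type":"array","items":{"type":"array"}}},"required":["rows"]}

```bash
mkdir -p pics
cat > h.py <<'E'
from cell import *
import numpy as np, cv2
from scipy.spatial.transform import Rotation as R
def grab(n,f=None):
    s=read_state(); im=get_image(n)
    if f: cv2.imwrite('pics/'+f,cv2.cvtColor(im['color'],cv2.COLOR_RGB2BGR))
    if n=='wrist':
        T=np.eye(4);q=s['orientation'];T[:3,:3]=R.from_quat([q[1],q[2],q[3],q[0]]).as_matrix();T[:3,3]=s['ee_pos']
        im['extrinsics']=T@np.array(im['hand_eye'])
    return im
def ray(im,px):
    K=np.array(im['camera_matrix'],float);D=np.array(im['D'],float);E=np.array(im['extrinsics'])
    p=cv2.undistortPoints(np.array(px,float).reshape(-1,1,2),K,D).reshape(-1,2)
    d=np.c_[p[:,0],-p[:,1],-np.ones(len(p))]@E[:3,:3].T
    return E[:3,3],d
def onz(im,px,z):
    o,d=ray(im,px); return o+d*((z-o[2])/d[:,2])[:,None]
E
python3 - <<'E'
from h import *
print(read_state())
for n in('top','side','wrist'):
    im=grab(n,n+'0.png'); print(n,np.round(im['camera_matrix'],1).tolist(),im['D'],np.round(im['extrinsics'],3).tolist())
E
```

```text
{'t': 0.0, 'qpos': array([ 1.16947636e+00,  4.94180433e-01,  1.34613663e+00,  8.41620884e-06,
        1.30246177e+00, -9.55329668e-02]), 'dq': array([ 9.16097471e-04,  1.37274522e-03,  6.19747113e-05,  5.33627920e-04,
       -2.16820314e-03,  1.16568218e-04]), 'tau': array([ 2.49245582e-03, -8.78821278e+01, -3.81849325e+01,  7.07321288e-02,
        5.30994125e-02, -1.46258740e-04]), 'ee_pos': array([0.18802748, 0.59567489, 0.22733809]), 'orientation': array([-1.49761263e-04,  1.52299590e-01,  9.88334196e-01, -5.73887150e-04]), 'force': array([ 0.43136214, -0.50706396,  0.52737966]), 'ft_torque': array([-0.0003366 ,  0.02879326, -0.05882346]), 'finger_force': 0.0, 'opening': 0.09115091668340825}
top [[514.1, 0.0, 323.3], [0.0, 514.1, 245.0], [0.0, 0.0, 1.0]] [-0.12823919  0.          0.          0.          0.        ] [[0.03, 0.998, -0.063, 0.486], [-0.999, 0.031, 0.017, 0.017], [0.019, 0.062, 0.998, 1.371], [0.0, 0.0, 0.0, 1.0]]
side [[477.8, 0.0, 316.7], [0.0, 477.8, 242.4], [0.0, 0.0, 1.0]] [-0.08709112  0.          0.          0.          0.        ] [[0.836, 0.301, -0.459, 0.013], [-0.548, 0.489, -0.678, -0.811], [0.02, 0.818, 0.574, 0.766], [0.0, 0.0, 0.0, 1.0]]
wrist [[406.7, 0.0, 312.4], [0.0, 406.7, 236.5], [0.0, 0.0, 1.0]] [-0.0694746  0.         0.         0.         0.       ] [[0.301, -0.927, -0.222, 0.126], [0.954, 0.293, 0.071, 0.615], [-0.001, -0.233, 0.972, 0.384], [0.0, 0.0, 0.0, 1.0]]
```

View pics/top0.png

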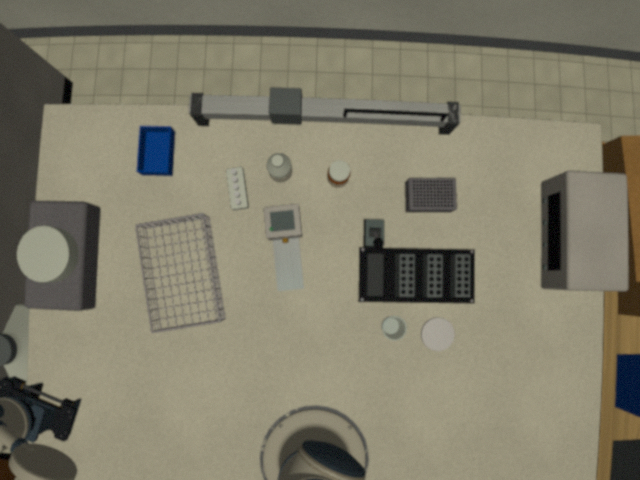

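View pics/side0.png

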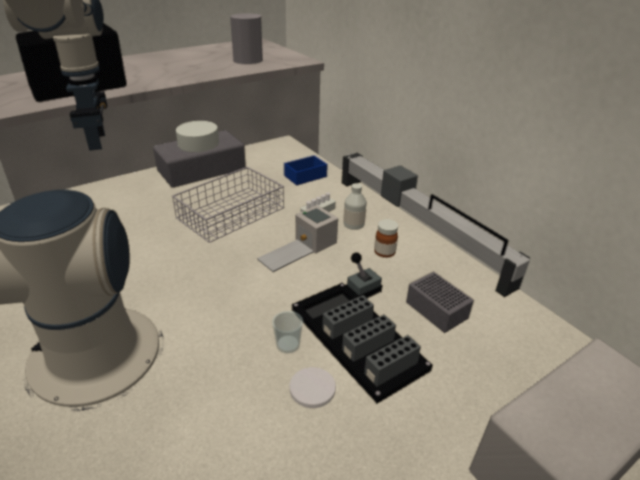

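Top view: the first nest (left, about (374,275)) is empty and cartridges 2, 3 and 4 stand at about x=407, 435 and 462. The reader pad is near (288,265), with its block at (283,222). The basket is at about (181,272), and the lever knob near (377,243). The side view agrees.

```bash
cat > m.py <<'E'
from h import *
im=grab('top');c=im['color'];hsv=cv2.cvtColor(c,cv2.COLOR_RGB2HSV)
cv2.imwrite('pics/topcrop.png',cv2.resize(cv2.cvtColor(c[190:340,125:485],cv2.COLOR_RGB2BGR),None,fx=2.2,fy=2.2,interpolation=cv2.INTER_CUBIC))
def rect(mask,z,name,box):
    m=np.zeros_like(mask);x0,y0,x1,y1=box;m[y0:y1,x0:x1]=mask[y0:y1,x0:x1]
    n,l,st,_=cv2.connectedComponentsWithStats(m)
    k=1+np.argmax(st[1:,4]);p=cv2.findContours((l==k).astype(np.uint8),0,2)[0];p=max(p,key=cv2.contourArea).reshape(-1,2)
    w=onz(im,p,z)[:,:2]; r=cv2.minAreaRect((w*1000).astype(np.float32)); print(name,st[k],np.round(r[0],1),np.round(r[1],1),round(r[2],2)); return r
v=hsv[...,2]
dark=((v<75)*255).astype(np.uint8)
dark=cv2.morphologyEx(dark,3,np.ones((5,5)))
rect(dark,.02,'deck',(345,245,490,312))
print(v[275,282:300],c[265,288],c[265,250], c[225,270],c[275,400:412])
E
python3 m.py
```

```text
deck [ 359  245  115   58 6153] [ 502.5 -255.6] [148. 306.] 0.59
[148 150 151 148 150 152 148 153 152 153 149 152 151 151 152 150 148 150] [148 150 140] [157 148 125] [124 122 107] [[76 80 74]
 [78 79 77]
 [74 78 72]
 [72 77 71]
 [72 74 71]
 [80 80 76]
 [83 84 80]
 [86 89 83]
 [83 86 81]
 [72 74 70]
 [68 72 67]
 [73 76 70]]
```

View pics/topcrop.png

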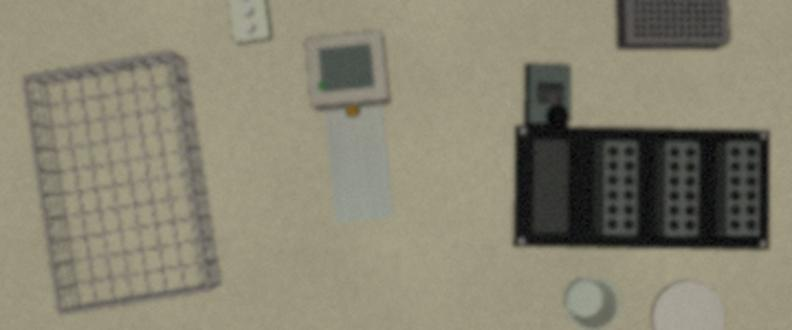

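View pics/wrist0.png

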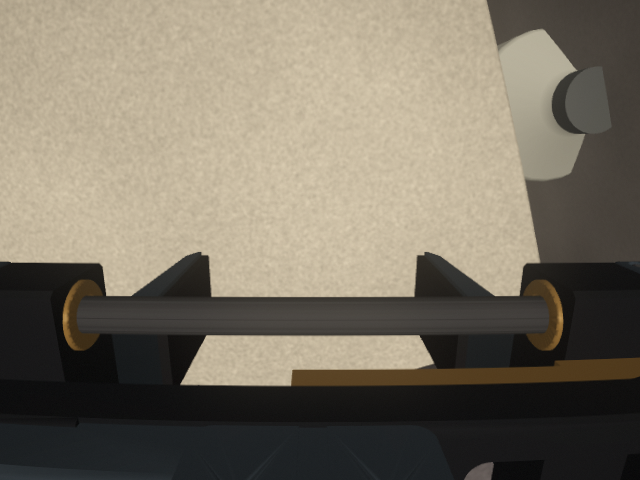

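The crop shows the deck with its empty nest 1 at (550,187), the pad corners at about (328,108), (381,107), (392,217) and (337,221), and the basket corners at (24,75), (182,53), (218,285) and (60,311). The wrist camera looks past the fingers at bare table.

```bash
cat >> m.py <<'E'
f=cv2.GaussianBlur(c,(3,3),0).astype(float)
pad=((f[...,2]/f[...,0]>0.88)&(f[...,1]>130)).astype(np.uint8)*255
r=rect(pad,.006,'pad',(268,238,310,300))
T=lambda L:np.array(L)/2.2+[125,190]-.27
def pr(n,L,z): print(n,np.round(onz(im,T(L),z)[:,:2]*1000,0).tolist())
pr('padc',[(328,108),(381,107),(392,217),(337,221)],.006)
pr('blocktop',[(304,38),(382,32),(390,102),(314,108)],.085)
pr('basket',[(24,75),(182,53),(218,285),(60,311)],.08)
pr('basket floor z0',[(24,75),(182,53),(218,285),(60,311)],.0)
pr('deck',[(517,127),(769,131),(768,248),(515,244)],.02)
pr('plunger',[(352,111)],.034)
for n,x0,x1 in(('c2',601,640),('c3',664,700),('c4',725,762)): pr(n,[(x0,139),(x1,139),(x1,236),(x0,236)],.062)
pr('knob',[(558,117)],.1)
pr('beaker/dish/bottle/tubes',[(590,303),(688,315)],.0)
E
python3 m.py
```

```text
deck [ 359  245  115   58 6150] [ 502.5 -255.6] [148.1 306. ] 0.59
[149 151 149 153 152 151 152 154 154 154 150 150 150 149 150 151 151 151] [145 150 139] [155 148 125] [119 120 106] [[73 75 70]
 [80 82 75]
 [77 78 75]
 [75 74 69]
 [72 76 71]
 [81 82 77]
 [81 86 80]
 [85 89 82]
 [76 79 74]
 [76 79 73]
 [72 73 69]
 [72 76 71]]
pad [ 273  238   31   53 1294] [517.3  86.4] [134.1  70.1] 7.95
padc [[584.0, 126.0], [587.0, 62.0], [455.0, 44.0], [448.0, 110.0]]
blocktop [[658.0, 150.0], [667.0, 61.0], [587.0, 49.0], [578.0, 135.0]]
basket [[606.0, 475.0], [637.0, 291.0], [373.0, 238.0], [336.0, 420.0]]
basket floor z0 [[614.0, 503.0], [646.0, 307.0], [366.0, 252.0], [327.0, 445.0]]
deck [[567.0, -103.0], [572.0, -411.0], [430.0, -412.0], [427.0, -104.0]]
plunger [[579.0, 95.0]]
c2 [[554.0, -197.0], [555.0, -243.0], [442.0, -246.0], [441.0, -200.0]]
c3 [[556.0, -272.0], [557.0, -315.0], [444.0, -317.0], [443.0, -274.0]]
c4 [[558.0, -344.0], [559.0, -389.0], [446.0, -391.0], [445.0, -346.0]]
knob [[575.0, -142.0]]
beaker/dish/bottle/tubes [[357.0, -199.0], [345.0, -320.0]]
```

>>> {"method": "carry_out", "body": {"rows": [[[0.04,-0.03,0],0.016,0.32],[[0.04,-0.03,0],0.016,0.32],[[0.04,-0.03,0],0.016,0.32],[[0.04,-0.03,0],0.016,0.32],[[0.04,-0.03,0],0.016,0.32],[[0.04,-0.03,0],0.016,0.32],[[0.04,-0.03,0],0.016,0.32],[[0.002,-0.046,0],0.016,0.32],[[0.002,-0.046,0],0.016,0.32],[[0.002,-0.046,0],0.016,0.32],[[0.002,-0.046,0],0.016,0.32],[[0.002,-0.046,0],0.016,0.32],[[0.002,-0.046,0],0.016,0.32],[[0.002,-0.046,0],0.016,0.32],[[0.002,-0.046,0],0.016,0.32],[[0.002,-0.046,0],0.016,0.32],[[0.002,-0.046,0],0.016,0.32],[[0.002,-0.046,0],0.016,0.32],[[0.002,-0.046,0],0.016,0.32],[[0,-0.04,0],0.016,0.32]]}}

```text
t: 2.25
ee_pos: [0.492, -0.2084, 0.228]
orientation: [0.0, -0.007, 1.0, -0.0]
force: [1.0, 0.1, 0.1]
opening: 0.06
finger_force: 0.0
```

Run:
```python
from h import *
im=grab('wrist','w1.png');print(read_state()['ee_pos'])
```

```text
[ 0.49241806 -0.21334548  0.22799874]
```

View pics/w1.png

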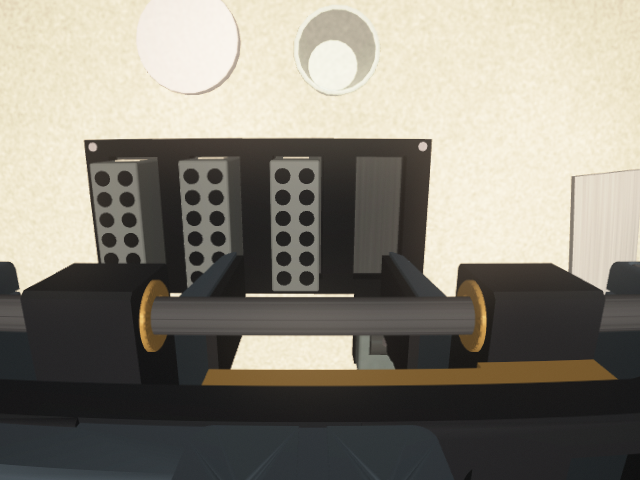

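The wrist view shows cartridge 2 with its top corners near (272,158), (321,157), (319,291) and (271,291). Cartridges 3 and 4 are to its left, and nest 1 is empty on the right.

Run:
```python
from h import *
im=grab('wrist');p=lambda L,z:print(np.round(onz(im,L,z)[:,:2]*1000).tolist())
p([(272,158),(321,157),(319,291),(271,291)],.062)
p([(179,160),(228,158)],.062); p([(91,163),(142,162)],.062); p([(93,147),(422,147)],.02)
```

```text
[[442.0, -246.0], [441.0, -208.0], [552.0, -208.0], [553.0, -248.0]]
[[444.0, -320.0], [442.0, -281.0]]
[[446.0, -392.0], [446.0, -350.0]]
[[435.0, -412.0], [432.0, -118.0]]
```

>>> {"method": "carry_out", "body": {"rows": [[[0.005,-0.011,-0.03],0,0.32],[[0,0,-0.04],0,0.32],[[0,0,-0.04],0,0.32],[[0,0,-0.02],0,0.32],[[0,0,0],0,0.32],[[0,0,0],0,0.32]]}}

```text
t: 2.95
ee_pos: [0.4974, -0.2168, 0.0984]
orientation: [-0.0, -0.007, 1.0, 0.0]
force: [0.7, -0.4, 0.1]
opening: 0.0607
finger_force: 0.0
```

Run:
```python
from h import *
print(read_state()['ee_pos']);im=grab('wrist','w2.png')
```

```text
[ 0.49736456 -0.21682953  0.09840162]
```

View pics/w2.png

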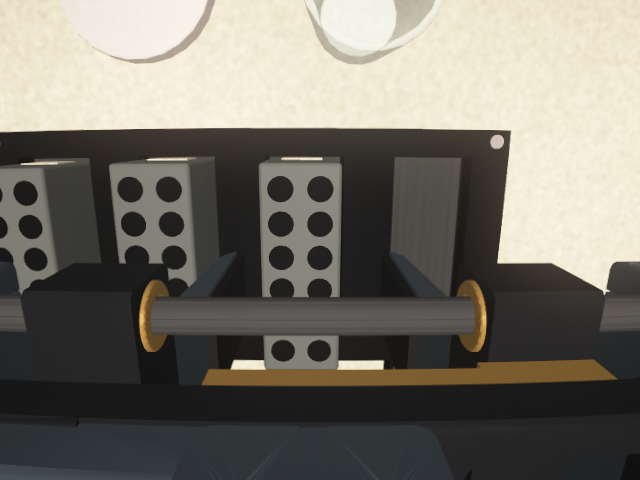

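The cartridge sits between the fingers, with its top's near edge from (261,163) to (341,161) and the fingertips near (238,255) and (388,255).

Run:
```python
from h import *
im=grab('wrist');p=lambda L,z:print(np.round(onz(im,L,z)[:,:2]*1000,1).tolist())
p([(261,163),(341,161),(338,368),(264,368)],.062); p([(113,163),(190,161)],.062); p([(497,142)],.02)
```

```text
[[443.6, -242.5], [442.2, -204.8], [551.2, -203.0], [551.9, -242.7]]
[[444.0, -313.8], [442.9, -276.2]]
[[431.6, -112.3]]
```

>>> {"method": "carry_out", "body": {"rows": [[[0,-0.006,-0.01],0,0.32],[[0,0,-0.024],0,0.32],[[0,0,-0.024],0,0.32],[[0,0,0],0,0.32],[[0,0,0],0,-1],[[0,0,0],0,-1],[[0,0,0],0,-1],[[0,0,0],0,-1],[[0,0,0],0,-1],[[0,0,0],0,-1]]}}

```text
t: 4.05
ee_pos: [0.4978, -0.2234, 0.041]
orientation: [0.001, -0.007, 1.0, -0.001]
force: [-0.4, 0.5, 7.8]
opening: 0.04
finger_force: 30.0
```

>>> {"method": "carry_out", "body": {"rows": [[[0,0,0.02],0,-1],[[0,0,0.04],0,-1],[[0,0,0.05],0,-1],[[0,0.02,0],0.013,-1],[[0,0.04,0],0.019,-1],[[0,0.04,0],0.019,-1],[[0.003,0.04,0],0.019,-1],[[0,0.04,0],0.019,-1],[[0,0.04,0],0.019,-1],[[0,0.04,0],0.019,-1],[[0,0.03,0],0,-1],[[0,0.017,0],0,-1],[[0,0,0],0,-1],[[0,0,0],0,-1],[[0,0,0],0,-1]]}}

```text
t: 5.55
ee_pos: [0.5002, 0.0832, 0.1501]
orientation: [0.0, -0.07, 0.998, -0.0]
force: [0.8, 0.7, -1.8]
opening: 0.0402
finger_force: 30.0
```

Run:
```python
from h import *
print(read_state());im=grab('wrist','w3.png')
```

```text
{'t': 5.55, 'qpos': array([ 4.72291503e-02,  4.28839219e-01,  1.72703254e+00, -2.19181759e-04,
        9.85479730e-01, -1.66406282e+00]), 'dq': array([-0.00596939,  0.00273271, -0.00058087,  0.00025851, -0.00034504,
        0.00260989]), 'tau': array([ 1.18842043e+00, -7.32818842e+01, -2.91929358e+01,  6.92052927e-03,
        8.33229907e-02, -4.61933723e-06]), 'ee_pos': array([0.50021907, 0.0832471 , 0.15011784]), 'orientation': array([ 1.18447294e-04, -7.02504445e-02,  9.97529374e-01, -9.41065660e-05]), 'force': array([ 0.81940033,  0.66485798, -1.83984602]), 'ft_torque': array([ 0.031682  ,  0.03685484, -0.01602854]), 'finger_force': 29.9989914894104, 'opening': 0.04017580574772842}
```

View pics/w3.png

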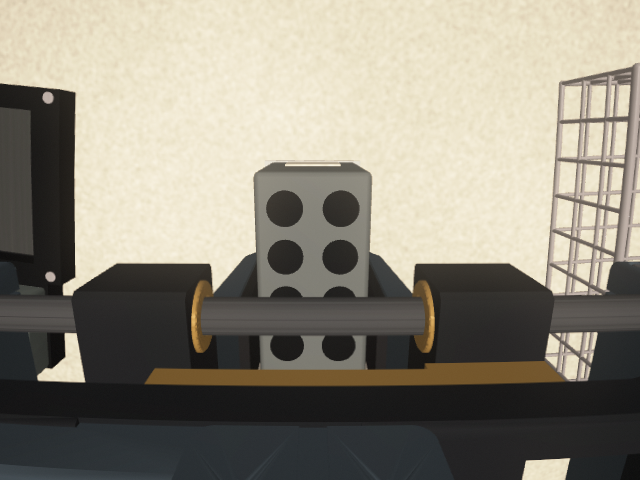

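>>> {"method": "carry_out", "body": {"rows": [[[0,0,-0.04],0,-1],[[0,0,-0.04],0,-1],[[0,0,-0.027],0,-1],[[0,0,0],0,-1],[[0.0099,0.0014,0],0,-1],[[0.0099,0.0014,0],0,-1],[[0.0079,0.0011,0],0,-1],[[0,0,0],0,-1],[[0,0,0],0,-1]]}}

```text
t: 6.5
ee_pos: [0.528, 0.0879, 0.0435]
orientation: [-0.0, -0.071, 0.998, -0.0]
force: [-4.2, -1.6, -0.5]
opening: 0.0398
finger_force: 30.0
```

>>> {"method": "carry_out", "body": {"rows": [[[0.003,0.0004,0],0,-1],[[0.002,0.0003,0],0,-1],[[0,0,0],0,-1],[[0,0,0],0,-1]]}}

```text
t: 6.9
ee_pos: [0.5303, 0.0884, 0.0431]
orientation: [-0.002, -0.071, 0.998, -0.0]
force: [-14.4, -3.3, 5.1]
opening: 0.0398
finger_force: 30.0
```

>>> {"method": "carry_out", "body": {"rows": [[[0.0,0,0],0,-1],[[0,0,0],0,-1],[[0,0,0],0,-1],[[0,0,0],0,-1],[[0,0,0],0,-1],[[0,0,0],0,-1],[[0,0,0],0,-1],[[0,0,0],0,-1],[[0,0,0],0,-1],[[0,0,0],0,-1]]}}

```text
t: 7.9
ee_pos: [0.5304, 0.0884, 0.0431]
orientation: [-0.002, -0.071, 0.998, -0.0]
force: [-14.8, -3.4, 3.6]
opening: 0.0402
finger_force: 30.0
```

Run:
```python
from h import *
s=read_state();print(s['ee_pos'],s['force'])
im=grab('side'); c=cv2.cvtColor(im['color'],cv2.COLOR_RGB2BGR)
a=cv2.resize(c[190:290,240:360],None,fx=4.5,fy=4.5,interpolation=cv2.INTER_CUBIC)
cv2.imwrite('pics/s4.png',a)
```

```text
[0.5303604  0.08840949 0.04305728] [-14.77442237  -3.36420524   3.60448919]
```

View pics/s4.png

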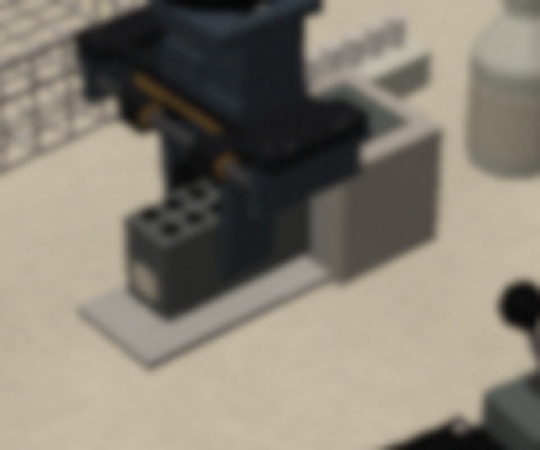

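The side crop shows the cartridge flush against the reader block and centred on the pad.

>>> {"method": "carry_out", "body": {"rows": [[[-0.012,-0.0017,0],0,-1],[[-0.02,-0.0028,0.0],0,-1],[[0,0,0.04],0,-1],[[0,0,0.04],0,-1],[[0,0,0.05],0,-1]]}}

```text
t: 8.45
ee_pos: [0.5006, 0.0842, 0.1744]
orientation: [-0.0, -0.071, 0.998, 0.0]
force: [1.9, -0.8, -2.0]
opening: 0.0398
finger_force: 30.0
```

```bash
cat > b.py <<'E'
from h import *
s=read_state();print(s['ee_pos'],s['opening'])
im=grab('top');c=im['color'][200:350,115:250].astype(float)
bg=cv2.medianBlur(im['color'],31)[200:350,115:250].astype(float)
d=(bg-c).sum(2)
m=(d>35).astype(np.uint8)*255
m=cv2.morphologyEx(m,cv2.MORPH_CLOSE,np.ones((13,13)));m=cv2.morphologyEx(m,cv2.MORPH_OPEN,np.ones((15,15)))
n,l,st,_=cv2.connectedComponentsWithStats(m);k=1+np.argmax(st[1:,4])
p=max(cv2.findContours((l==k).astype(np.uint8),0,2)[0],key=cv2.contourArea).reshape(-1,2)+[115,200]
r=cv2.minAreaRect((onz(im,p,.08)[:,:2]*1000).astype(np.float32));print('basket',np.round(r[0]),np.round(r[1]),round(r[2],1))
cv2.imwrite('pics/b_%.0f.png'%(s['t']*10),cv2.resize(cv2.cvtColor(im['color'][195:345,110:310],cv2.COLOR_RGB2BGR),None,fx=3,fy=3,interpolation=cv2.INTER_CUBIC))
E
python3 b.py
```

```text
[0.50055156 0.08415275 0.17442758] 0.0397510932465388
basket [487. 325.] [283. 252.] 5.0
```

```bash
cat > d.py <<'E'
from h import *
import sys
im=grab('top');a=im['color'].astype(int);ref=cv2.cvtColor(cv2.imread('pics/'+(sys.argv[1] if len(sys.argv)>1 else 'top0.png')),cv2.COLOR_BGR2RGB).astype(int)
d=cv2.GaussianBlur(np.abs(a-ref).max(2).astype(np.uint8),(3,3),0)>22
cv2.imwrite('pics/topcur.png',cv2.cvtColor(im['color'],cv2.COLOR_RGB2BGR))
for y in range(200,345,12): print(y,[int(d[y:y+12,x:x+12].sum()) for x in range(120,310,12)])
E
python3 d.py
```

```text
200 [0, 0, 0, 0, 0, 0, 0, 0, 0, 0, 0, 0, 0, 0, 0, 0]
212 [0, 0, 0, 0, 0, 0, 0, 0, 0, 0, 0, 0, 0, 0, 0, 0]
224 [0, 0, 0, 0, 0, 0, 0, 0, 0, 21, 3, 0, 0, 0, 0, 34]
236 [0, 0, 0, 0, 0, 0, 0, 0, 20, 144, 144, 144, 134, 112, 128, 143]
248 [0, 0, 0, 0, 0, 0, 0, 0, 73, 118, 93, 82, 77, 120, 138, 107]
260 [0, 0, 0, 0, 0, 0, 0, 0, 75, 54, 4, 0, 0, 0, 8, 50]
272 [0, 0, 0, 0, 0, 0, 0, 0, 68, 48, 9, 0, 0, 0, 20, 53]
284 [0, 0, 0, 0, 0, 0, 0, 0, 29, 83, 70, 44, 39, 119, 142, 106]
296 [0, 0, 0, 0, 0, 0, 0, 0, 41, 144, 56, 24, 24, 24, 24, 132]
308 [0, 0, 0, 0, 0, 0, 0, 0, 31, 144, 5, 0, 0, 0, 0, 108]
320 [0, 0, 0, 0, 0, 0, 0, 0, 60, 144, 10, 0, 0, 0, 0, 126]
332 [0, 0, 0, 0, 0, 0, 0, 0, 101, 141, 6, 0, 0, 0, 0, 115]
344 [0, 0, 0, 0, 0, 0, 0, 0, 125, 117, 44, 75, 84, 80, 11, 111]
```

>>> {"method": "carry_out", "body": {"rows": [[[0.002,0.02,0],0.01,-1],[[0.005,0.04,0],0.01,-1],[[0.005,0.04,0],0.01,-1],[[0.005,0.04,0],0.01,-1],[[0.005,0.04,0],0.01,-1],[[0.005,0.04,0],0.01,-1],[[0.005,0.04,0],0,-1],[[0.005,0.04,0],0,-1],[[0.003,0.021,0],0,-1],[[0,0,0],0,-1],[[0,0,-0.04],0,-1],[[0,0,-0.04],0,-1],[[0,0,-0.03],0,-1],[[0,0,-0.015],0,-1],[[0,0,0],0,-1]]}}

```text
t: 10.05
ee_pos: [0.5401, 0.4041, 0.0464]
orientation: [-0.001, -0.1, 0.995, -0.001]
force: [0.1, 0.5, -2.2]
opening: 0.0399
finger_force: 30.0
```

>>> {"method": "carry_out", "body": {"rows": [[[0,0,0],0,0.12],[[0,0,0],0,0.12],[[0,0,0],0,0.12],[[0,0,0.02],0,0.12],[[0,0,0.04],0,0.12],[[0,0,0.04],0,0.12],[[0,0,0.04],0,0.12],[[0,-0.02,0],0,0.12]]}}

```text
t: 10.85
ee_pos: [0.5433, 0.3881, 0.1949]
orientation: [0.005, -0.101, 0.995, 0.003]
force: [0.6, -0.5, 1.0]
opening: 0.0512
finger_force: 0.0
```

>>> {"method": "carry_out", "body": {"rows": [[[-0.0026,-0.04,0],-0.012,0.32],[[-0.0026,-0.04,0],-0.012,0.32],[[-0.0026,-0.04,0],-0.012,0.32],[[-0.0026,-0.04,0],-0.012,0.32],[[-0.0026,-0.04,0],-0.012,0.32],[[-0.0026,-0.04,0],-0.012,0.32],[[-0.0026,-0.04,0],-0.012,0.32],[[-0.0026,-0.04,0],-0.012,0.32],[[-0.0026,-0.04,0],-0.012,0.32],[[-0.0026,-0.04,0],-0.012,0.32],[[-0.0026,-0.04,0],-0.012,0.32],[[-0.0026,-0.04,0],-0.012,0.32],[[-0.0026,-0.04,0],-0.012,0.32],[[-0.0026,-0.04,0],-0.012,0.32],[[-0.0026,-0.04,0],-0.012,0.32],[[-0.0026,-0.04,0],-0.01,0.32],[[0,-0.04,0],0,0.32],[[0,0,0],0,0.32],[[0,0,0],0,0.32]]}}

```text
t: 12.75
ee_pos: [0.4992, -0.2956, 0.1885]
orientation: [0.0, -0.005, 1.0, -0.0]
force: [-0.3, 1.3, 0.1]
opening: 0.0599
finger_force: 0.0
```

```bash
python3 b.py
cat > w.py <<'E'
from h import *
s=read_state();print(s['ee_pos'],s['orientation'],s['opening'])
im=grab('wrist','w_%.0f.png'%(s['t']*10))
# light grey cartridge tops
h=cv2.cvtColor(im['color'],cv2.COLOR_RGB2HSV);print(im['color'][240,::20].tolist())
E
python3 w.py
```

```text
[ 0.49919762 -0.29563558  0.18851446] 0.059910439977824616
basket [488. 355.] [282. 196.] 11.3
[ 0.49919302 -0.29471814  0.18845736] [ 2.75120903e-04 -5.36323539e-03  9.99985576e-01 -9.14078306e-05] 0.060031592802721814
[[248, 242, 226], [241, 234, 213], [244, 236, 216], [245, 238, 219], [243, 235, 215], [246, 239, 221], [244, 237, 219], [243, 235, 213], [245, 238, 220], [51, 47, 41], [43, 39, 36], [37, 35, 33], [63, 61, 57], [30, 31, 29], [32, 32, 31], [34, 33, 31], [33, 32, 31], [32, 31, 30], [32, 32, 31], [82, 79, 73], [80, 77, 71], [79, 77, 70], [28, 26, 26], [28, 27, 25], [78, 77, 70], [81, 78, 71], [43, 40, 35], [246, 239, 221], [242, 234, 214], [245, 238, 220], [242, 234, 213], [247, 241, 224]]
```

```bash
ls -t pics | head -3
python3 - <<'E'
import cv2,glob,os,numpy as np
b=cv2.imread(sorted(glob.glob('pics/b_*.png'),key=os.path.getmtime)[-1]);w=cv2.imread(sorted(glob.glob('pics/w_*.png'),key=os.path.getmtime)[-1])
w=cv2.resize(w,(400,300));b=cv2.resize(b,(400,300));cv2.imwrite('pics/combo1.png',np.hstack([b,w]))
E
```

```text
w_128.png
b_128.png
topcur.png
```

View pics/combo1.png

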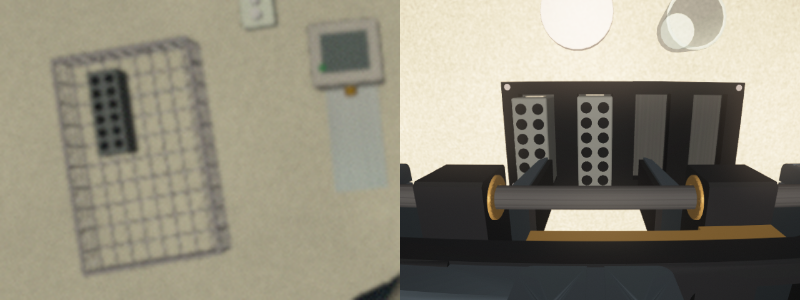

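Cartridge 2 lies in the basket at the far left. In the wrist view, cartridge 3 is centred between the fingers (full-resolution columns 285 to 339). I'll measure it, then grip it.

Run:
```python
from h import *
im=grab('wrist');print(np.round(onz(im,[(285,154),(339,154),(338,296),(285,297)],.062)[:,:2]*1000,1).tolist(),read_state()['ee_pos'])
```

```text
[[443.9, -313.9], [443.5, -276.9], [547.1, -274.9], [548.3, -314.4]] [ 0.49932827 -0.29394854  0.18833022]
```

>>> {"method": "carry_out", "body": {"rows": [[[0,-0.001,-0.04],0,0.32],[[0,0,-0.04],0,0.32],[[0,0,-0.035],0,0.32],[[0,0,-0.022],0,0.32],[[0,0,-0.01],0,0.32],[[0,0,0],0,0.32],[[0,0,0],0,-1],[[0,0,0],0,-1],[[0,0,0],0,-1],[[0,0,0],0,-1],[[0,0,0],0,-1]]}}

```text
t: 14.0
ee_pos: [0.4998, -0.2962, 0.0421]
orientation: [0.001, -0.006, 1.0, -0.0]
force: [-0.4, 2.3, 9.3]
opening: 0.0401
finger_force: 30.0
```

>>> {"method": "carry_out", "body": {"rows": [[[0,0,0.02],0,-1],[[0,0,0.04],0,-1],[[0,0,0.05],0,-1],[[0,0.02,0],0.013,-1],[[0,0.04,0],0.019,-1],[[0,0.04,0],0.019,-1],[[0.002,0.04,0],0.019,-1],[[0,0.04,0],0.019,-1],[[0,0.04,0],0.019,-1],[[0,0.04,0],0.019,-1],[[0,0.04,0],0,-1],[[0,0.04,0],0,-1],[[0,0.025,0],0,-1],[[0,0.014,0],0,-1],[[0,0,0],0,-1],[[0,0,0],0,-1],[[0,0,0],0,-1]]}}

```text
t: 15.7
ee_pos: [0.5013, 0.0821, 0.1508]
orientation: [-0.0, -0.069, 0.998, -0.0]
force: [0.6, 0.7, -2.2]
opening: 0.04
finger_force: 30.0
```

```bash
python3 w.py
python3 - <<'E'
import cv2,glob,os,numpy as np
w=cv2.imread(sorted(glob.glob('pics/w_*.png'),key=os.path.getmtime)[-1]);a=cv2.imread('pics/w3.png')
d=cv2.absdiff(w,a).max(2)[150:380,250:380]>40;print(d.mean())
E
```

```text
[0.50126849 0.08209876 0.1508444 ] [-6.09800085e-05 -6.85894908e-02  9.97644958e-01 -1.24858805e-04] 0.03996836674603672
[[68, 67, 62], [71, 70, 64], [28, 26, 25], [34, 32, 29], [240, 232, 209], [240, 232, 210], [240, 232, 209], [240, 233, 211], [240, 233, 209], [245, 238, 220], [245, 238, 219], [241, 234, 212], [238, 230, 206], [135, 132, 122], [47, 44, 40], [132, 131, 121], [133, 132, 122], [42, 41, 38], [136, 134, 124], [237, 228, 204], [235, 227, 201], [241, 233, 211], [236, 227, 201], [239, 231, 207], [235, 227, 201], [238, 230, 207], [241, 233, 211], [241, 233, 211], [244, 237, 217], [143, 133, 123], [233, 224, 198], [141, 131, 123]]
0.08284280936454849
```

>>> {"method": "carry_out", "body": {"rows": [[[0,0.001,-0.04],0,-1],[[0,0.001,-0.04],0,-1],[[0,0,-0.028],0,-1],[[0,0,0],0,-1],[[0.0099,0.0014,0],0,-1],[[0.0099,0.0014,0],0,-1],[[0.0079,0.0011,0],0,-1],[[0,0,0],0,-1],[[0.003,0.0004,0],0,-1],[[0.001,0.0001,0],0,-1],[[0,0,0],0,-1],[[0,0,0],0,-1]]}}

```text
t: 16.95
ee_pos: [0.5313, 0.0894, 0.0431]
orientation: [-0.001, -0.069, 0.998, -0.0]
force: [-9.8, -2.5, 1.7]
opening: 0.0398
finger_force: 30.0
```

>>> {"method": "carry_out", "body": {"rows": [[[0.0,0,0],0,-1],[[0,0,0],0,-1],[[0,0,0],0,-1],[[0,0,0],0,-1],[[0,0,0],0,-1],[[0,0,0],0,-1],[[0,0,0],0,-1],[[0,0,0],0,-1],[[0,0,0],0,-1],[[0,0,0],0,-1]]}}

```text
t: 17.95
ee_pos: [0.5313, 0.0894, 0.0431]
orientation: [-0.001, -0.069, 0.998, -0.0]
force: [-8.9, -2.7, 1.8]
opening: 0.04
finger_force: 30.0
```

>>> {"method": "carry_out", "body": {"rows": [[[-0.012,-0.0017,0],0,-1],[[-0.02,-0.0028,0.0],0,-1],[[0,0,0.04],0,-1],[[0,0,0.04],0,-1],[[0,0,0.05],0,-1],[[0,0,0],0,-1],[[0,0,0],0,-1]]}}

```text
t: 18.65
ee_pos: [0.5019, 0.0851, 0.1744]
orientation: [0.002, -0.069, 0.998, 0.0]
force: [-0.5, -0.5, -2.7]
opening: 0.04
finger_force: 30.0
```

```bash
python3 w.py | head -1; python3 d.py
```

```text
[0.50185625 0.0851399  0.1743586 ] [ 1.92647588e-03 -6.91375750e-02  9.97605275e-01  7.79267249e-07] 0.04000584661546306
200 [0, 0, 0, 0, 0, 0, 0, 0, 0, 0, 0, 0, 0, 0, 0, 0]
212 [0, 0, 0, 0, 0, 0, 0, 0, 0, 0, 0, 0, 0, 0, 0, 0]
224 [0, 0, 10, 76, 40, 0, 0, 0, 0, 18, 2, 0, 0, 0, 0, 27]
236 [0, 0, 15, 144, 94, 0, 0, 0, 13, 143, 135, 138, 115, 109, 128, 143]
248 [0, 0, 2, 137, 115, 0, 0, 0, 66, 111, 94, 79, 75, 117, 130, 95]
260 [0, 0, 0, 120, 137, 0, 0, 0, 68, 49, 8, 0, 0, 0, 12, 48]
272 [0, 0, 0, 13, 7, 0, 0, 0, 63, 44, 14, 0, 0, 3, 15, 49]
284 [0, 0, 0, 0, 0, 0, 0, 0, 27, 81, 69, 39, 36, 112, 131, 109]
296 [0, 0, 0, 0, 0, 0, 0, 0, 38, 144, 55, 24, 24, 18, 23, 134]
308 [0, 0, 0, 0, 0, 0, 0, 0, 28, 144, 7, 0, 0, 0, 0, 120]
320 [0, 0, 0, 0, 0, 0, 0, 0, 58, 144, 12, 0, 0, 0, 0, 136]
332 [0, 0, 0, 0, 0, 0, 0, 0, 102, 143, 6, 0, 0, 0, 0, 118]
344 [0, 0, 0, 0, 0, 0, 0, 0, 118, 101, 62, 108, 111, 111, 15, 95]
```

>>> {"method": "carry_out", "body": {"rows": [[[0.005,0.02,0],0.01,-1],[[0.008,0.04,0],0.01,-1],[[0.008,0.04,0],0.01,-1],[[0.008,0.04,0],0.01,-1],[[0.008,0.04,0],0.01,-1],[[0.008,0.04,0],0.01,-1],[[0.0085,0.028,0],0,-1],[[0,0,0],0,-1],[[0,0,0],0,-1],[[0,0,-0.04],0,-1],[[0,0,-0.04],0,-1],[[0,0,-0.03],0,-1],[[0,0,-0.016],0,-1],[[0,0,0],0,-1]]}}

```text
t: 20.15
ee_pos: [0.5525, 0.331, 0.0439]
orientation: [-0.003, -0.098, 0.995, -0.001]
force: [0.5, -0.1, -1.5]
opening: 0.0398
finger_force: 30.0
```

>>> {"method": "carry_out", "body": {"rows": [[[0,0,0],0,0.12],[[0,0,0],0,0.12],[[0,0,0],0,0.12],[[0,0,0.02],0,0.12],[[0,0,0.04],0,0.12],[[0,0,0.04],0,0.12],[[0,0,0.04],0,0.12],[[0,-0.02,0],0,0.12]]}}

```text
t: 20.95
ee_pos: [0.5571, 0.3155, 0.1935]
orientation: [0.005, -0.1, 0.995, 0.002]
force: [-0.3, -0.6, -0.1]
opening: 0.0515
finger_force: 0.0
```

>>> {"method": "carry_out", "body": {"rows": [[[-0.003,-0.04,0],-0.012,0.32],[[-0.003,-0.04,0],-0.012,0.32],[[-0.003,-0.04,0],-0.012,0.32],[[-0.003,-0.04,0],-0.012,0.32],[[-0.003,-0.04,0],-0.012,0.32],[[-0.003,-0.04,0],-0.012,0.32],[[-0.003,-0.04,0],-0.012,0.32],[[-0.003,-0.04,0],-0.012,0.32],[[-0.003,-0.04,0],-0.012,0.32],[[-0.003,-0.04,0],-0.012,0.32],[[-0.003,-0.04,0],-0.012,0.32],[[-0.003,-0.04,0],-0.012,0.32],[[-0.003,-0.04,0],-0.012,0.32],[[-0.003,-0.04,0],-0.012,0.32],[[-0.003,-0.04,0],-0.012,0.32],[[-0.003,-0.04,0],-0.006,0.32],[[-0.003,-0.04,0],0,0.32],[[0,0,0],0,0.32],[[0,0,0],0,0.32],[[0,0,0],0,0.32]]}}

```text
t: 22.95
ee_pos: [0.5033, -0.3663, 0.1871]
orientation: [0.0, -0.006, 1.0, 0.0]
force: [0.0, 0.4, -0.6]
opening: 0.0601
finger_force: 0.0
```

```bash
python3 b.py; python3 w.py | head -1
python3 - <<'E'
import cv2,glob,os,numpy as np
b=cv2.imread(sorted(glob.glob('pics/b_*.png'),key=os.path.getmtime)[-1]);w=cv2.imread(sorted(glob.glob('pics/w_*.png'),key=os.path.getmtime)[-1])
w=cv2.resize(w,(400,300));b=cv2.resize(b,(400,300));cv2.imwrite('pics/combo2.png',np.hstack([b,w]))
E
```

```text
[ 0.50330821 -0.36625857  0.18712028] 0.060127534593241314
basket [487. 355.] [282. 196.] 11.3
[ 0.50345272 -0.36600092  0.18711798] [ 1.10755239e-05 -6.52064561e-03  9.99978737e-01  8.11369038e-05] 0.060171779659301546
```

View pics/combo2.png

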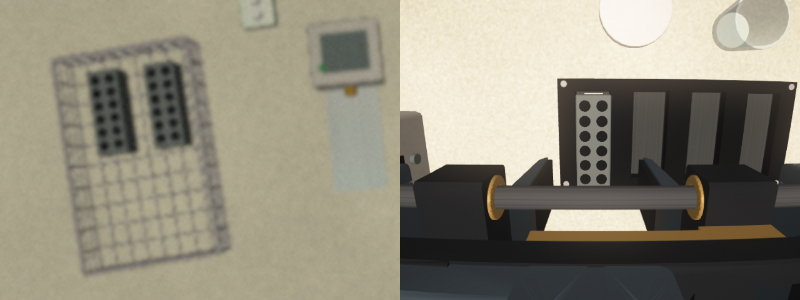

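Cartridges 2 and 3 are both in the basket's far row. Cartridge 4 is between the fingers, at full-resolution columns 282 to 336.

>>> {"method": "carry_out", "body": {"rows": [[[-0.003,-0.002,-0.04],0,0.32],[[0,0,-0.04],0,0.32],[[0,0,-0.035],0,0.32],[[0,0,-0.022],0,0.32],[[0,0,-0.009],0,0.32],[[0,0,0],0,0.32],[[0,0,0],0,-1],[[0,0,0],0,-1],[[0,0,0],0,-1],[[0,0,0],0,-1],[[0,0,0],0,-1]]}}

```text
t: 24.15
ee_pos: [0.501, -0.3693, 0.0421]
orientation: [0.001, -0.006, 1.0, -0.001]
force: [-0.7, 1.8, 8.2]
opening: 0.0398
finger_force: 30.0
```

>>> {"method": "carry_out", "body": {"rows": [[[0,0,0.02],0,-1],[[0,0,0.04],0,-1],[[0,0,0.05],0,-1],[[0,0.02,0],0.013,-1],[[0,0.04,0],0.019,-1],[[0,0.04,0],0.019,-1],[[0,0.04,0],0.019,-1],[[0,0.04,0],0.019,-1],[[0,0.04,0],0.019,-1],[[0,0.04,0],0.019,-1],[[0,0.04,0],0,-1],[[0,0.04,0],0,-1],[[0,0.04,0],0,-1],[[0,0.04,0],0,-1],[[0,0.02,0],0,-1],[[0,0.012,0],0,-1],[[0,0,0],0,-1],[[0,0,0],0,-1],[[0,0,0],0,-1]]}}

```text
t: 26.05
ee_pos: [0.5006, 0.082, 0.151]
orientation: [0.0, -0.069, 0.998, -0.0]
force: [0.2, -0.2, -0.2]
opening: 0.0401
finger_force: 30.0
```

```bash
python3 w.py|head -1
python3 - <<'E'
import cv2,glob,os,numpy as np
w=cv2.imread(sorted(glob.glob('pics/w_*.png'),key=os.path.getmtime)[-1]);a=cv2.imread('pics/w3.png')
d=cv2.absdiff(w,a).max(2)[150:380,250:380]>40;print(d.mean())
g=w[:,312].max(1);print(g[140:200:3])
print(a[:,312].max(1)[140:200:3])
E
```

```text
[0.50059215 0.08198141 0.15098281] [ 5.27055313e-05 -6.89889922e-02  9.97617416e-01 -8.89756612e-05] 0.04005964354129264
0.018963210702341138
[242 242 243 242 239 240 242 210 244  95  93 131 139 140 140 140 139 138
 136 137]
[244 242 239 240 239 240 240 223 234  94  94 128 138 141 140 140 139 137
 137 135]
```

Cartridge 4 sits in the grip just as cartridge 2 did.

>>> {"method": "carry_out", "body": {"rows": [[[0,0.001,-0.04],0,-1],[[0,0.001,-0.04],0,-1],[[0,0,-0.028],0,-1],[[0,0,0],0,-1],[[0.0099,0.0014,0],0,-1],[[0.0099,0.0014,0],0,-1],[[0.0079,0.0011,0],0,-1],[[0,0,0],0,-1],[[0.003,0.0004,0],0,-1],[[0.0015,0.0002,0],0,-1],[[0,0,0],0,-1],[[0,0,0],0,-1]]}}

```text
t: 27.3
ee_pos: [0.5303, 0.0893, 0.0431]
orientation: [-0.002, -0.07, 0.998, -0.0]
force: [-15.2, -4.5, 5.7]
opening: 0.0397
finger_force: 30.0
```

>>> {"method": "carry_out", "body": {"rows": [[[0.0,0,0],0,-1],[[0,0,0],0,-1],[[0,0,0],0,-1],[[0,0,0],0,-1],[[0,0,0],0,-1],[[0,0,0],0,-1],[[0,0,0],0,-1],[[0,0,0],0,-1],[[0,0,0],0,-1],[[0,0,0],0,-1]]}}

```text
t: 28.3
ee_pos: [0.5303, 0.0893, 0.0431]
orientation: [-0.002, -0.07, 0.998, -0.0]
force: [-16.1, -3.7, 5.2]
opening: 0.0399
finger_force: 30.0
```

>>> {"method": "carry_out", "body": {"rows": [[[-0.012,-0.0017,0],0,-1],[[-0.02,-0.0028,0.0],0,-1],[[0,0,0.04],0,-1],[[0,0,0.04],0,-1],[[0,0,0.05],0,-1],[[0,0,0],0,-1],[[0,0,0],0,-1]]}}

```text
t: 29.0
ee_pos: [0.502, 0.0851, 0.1747]
orientation: [0.002, -0.07, 0.998, -0.0]
force: [0.3, 0.1, -1.6]
opening: 0.0399
finger_force: 30.0
```

```bash
cp pics/topcur.png pics/ref2.png; python3 w.py | head -1; python3 d.py ref2.png
```

```text
[0.50199163 0.08510093 0.17465441] [ 2.12521596e-03 -6.95790870e-02  9.97574174e-01 -3.50271622e-05] 0.039897266080827935
200 [0, 0, 0, 0, 0, 0, 0, 0, 0, 0, 0, 0, 0, 0, 0, 0]
212 [0, 0, 0, 0, 0, 0, 0, 0, 0, 0, 0, 0, 0, 0, 0, 0]
224 [0, 0, 0, 0, 0, 110, 107, 0, 0, 0, 0, 0, 0, 0, 0, 0]
236 [0, 0, 0, 0, 0, 113, 139, 2, 0, 0, 0, 0, 0, 0, 0, 0]
248 [0, 0, 0, 0, 0, 91, 144, 19, 0, 0, 0, 0, 0, 0, 0, 0]
260 [0, 0, 0, 0, 0, 59, 114, 26, 0, 0, 0, 0, 0, 0, 0, 0]
272 [0, 0, 0, 0, 0, 0, 0, 0, 0, 0, 0, 0, 0, 0, 0, 0]
284 [0, 0, 0, 0, 0, 0, 0, 0, 0, 0, 0, 0, 0, 0, 0, 0]
296 [0, 0, 0, 0, 0, 0, 0, 0, 0, 0, 0, 0, 0, 0, 0, 0]
308 [0, 0, 0, 0, 0, 0, 0, 0, 0, 0, 0, 0, 0, 0, 0, 0]
320 [0, 0, 0, 0, 0, 0, 0, 0, 0, 0, 0, 0, 0, 0, 0, 0]
332 [0, 0, 0, 0, 0, 0, 0, 0, 0, 0, 0, 0, 0, 0, 0, 0]
344 [0, 0, 0, 0, 0, 0, 0, 0, 0, 0, 0, 0, 0, 0, 0, 0]
```

>>> {"method": "carry_out", "body": {"rows": [[[0,0.02,0],0.01,-1],[[-0.01,0.04,0],0.01,-1],[[-0.012,0.04,0],0.01,-1],[[-0.012,0.04,0],0.01,-1],[[-0.012,0.04,0],0.01,-1],[[-0.012,0.04,0],0.01,-1],[[-0.012,0.028,0],0,-1],[[-0.007,0.01,0],0,-1],[[0,0,0],0,-1],[[0,0,-0.04],0,-1],[[0,0,-0.04],0,-1],[[0,0,-0.03],0,-1],[[0,0,-0.016],0,-1],[[0,0,0],0,-1]]}}

```text
t: 30.5
ee_pos: [0.4228, 0.3409, 0.0444]
orientation: [-0.002, -0.099, 0.995, -0.001]
force: [0.1, 0.1, 0.0]
opening: 0.0396
finger_force: 30.0
```

>>> {"method": "carry_out", "body": {"rows": [[[0,0,0],0,0.2],[[0,0,0],0,0.2],[[0,0,0],0,0.2],[[0,0,0.02],0,0.2],[[0,0,0.04],0,0.2],[[0,0,0.04],0,0.2],[[0,0,0.04],0,0.2],[[0,-0.02,0],0,0],[[0.005,-0.04,0],0,-1],[[0.005,-0.04,0],0,-1],[[0.005,-0.04,0],0,-1],[[0.005,-0.04,0],0,-1],[[0.005,-0.04,0],0,-1],[[0.005,-0.04,0],0,-1],[[0,-0.04,0],0,-1],[[0,0,0],0,-1],[[0,0,0],0,-1]]}}

```text
t: 32.2
ee_pos: [0.4538, 0.0423, 0.1876]
orientation: [0.001, -0.098, 0.995, -0.0]
force: [0.3, -0.0, -1.1]
opening: 0.0005
finger_force: 0.0
```

```bash
python3 b.py
python3 - <<'E'
from h import *
import glob,os
print(read_state()['ee_pos'],read_state()['orientation'])
b=cv2.imread(sorted(glob.glob('pics/b_*.png'),key=os.path.getmtime)[-1]);b=cv2.resize(b,(400,300))
t=cv2.cvtColor(grab('top')['color'],cv2.COLOR_RGB2BGR)[200:275,330:430];s=cv2.cvtColor(grab('side')['color'],cv2.COLOR_RGB2BGR)[235:310,310:410]
up=lambda a:cv2.resize(a,(400,300),interpolation=cv2.INTER_CUBIC)
cv2.imwrite('pics/combo3.png',np.vstack([np.hstack([b,up(t)]),np.hstack([up(s),up(s)*0])]))
E
```

```text
[0.45380418 0.04234685 0.18756436] 0.0004755322411756467
basket [488. 358.] [281. 194.] 9.7
[0.45377297 0.04314858 0.18744065] [ 5.00322056e-04 -9.90604012e-02  9.95081296e-01  3.61816365e-05]
```

View pics/combo3.png

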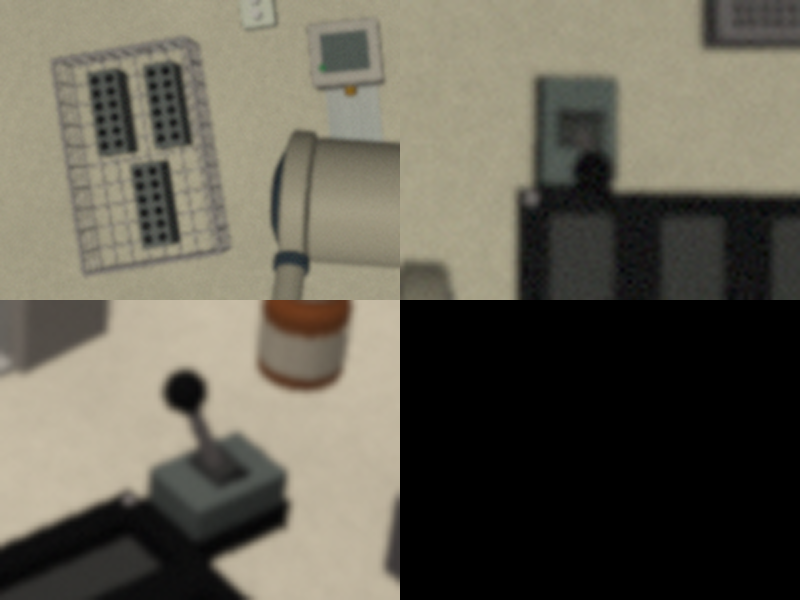

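All three cartridges lie in the basket. The knob shows at top-view pixel (378.2,242.5) and side-view pixel (356.2,257.7), so I'll triangulate it.

Run:
```python
from h import *
a=grab('top');b=grab('side')
o1,d1=ray(a,[(378.0,242.3)]);o2,d2=ray(b,[(356.1,257.6)]);d1=d1[0];d2=d2[0]
t=np.linalg.lstsq(np.c_[d1,-d2],o2-o1,rcond=None)[0];print(o1+t[0]*d1,o2+t[1]*d2)
```

```text
[ 0.57562282 -0.13889064  0.11454098] [ 0.5767845  -0.13968877  0.11472302]
```

>>> {"method": "carry_out", "body": {"rows": [[[0.01,-0.03,0],-0.03,-1],[[0.012,-0.03,0],-0.03,-1],[[0.012,-0.03,0],-0.03,-1],[[0.012,-0.03,0],-0.03,-1],[[0.012,-0.03,0],-0.03,-1],[[0.012,-0.032,0],-0.036,-1],[[0,0,0],0,-1],[[0,0,-0.03],0,-1],[[0,0,-0.03],0,-1],[[0,0,-0.018],0,-1],[[0,0,0],0,-1],[[0,0,0],0,-1]]}}

```text
t: 33.65
ee_pos: [0.5238, -0.1383, 0.1093]
orientation: [-0.0, -0.007, 1.0, 0.0]
force: [0.4, -0.3, 0.6]
opening: 0.0006
finger_force: 0.0
```

>>> {"method": "carry_out", "body": {"rows": [[[0.012,0,0],0,-1],[[0.012,0,0],0,-1],[[0.012,0,0],0,-1],[[0.012,0,0],0,-1],[[0.012,0,0],0,-1],[[0.012,0,0],0,-1],[[0.012,0,0],0,-1],[[0.008,0,0],0,-1],[[0,0,0],0,-1],[[0,0,0],0,-1]]}}

```text
t: 34.65
ee_pos: [0.6155, -0.139, 0.1087]
orientation: [-0.001, -0.007, 1.0, 0.0]
force: [-4.4, -0.8, 2.4]
opening: 0.0005
finger_force: 2.5
```

Run:
```python
from h import *
up=lambda a:cv2.resize(a,(400,300),interpolation=cv2.INTER_CUBIC)
t=cv2.cvtColor(grab('top')['color'],cv2.COLOR_RGB2BGR)[200:275,330:430];s=cv2.cvtColor(grab('side')['color'],cv2.COLOR_RGB2BGR)[235:310,310:410]
cv2.imwrite('pics/combo4.png',np.hstack([up(t),up(s)]))
```

```text
(no output)
```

View pics/combo4.png

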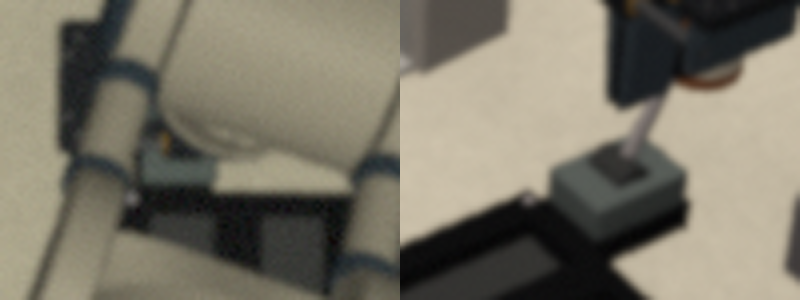

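The lever's arm now leans away from the robot behind the fingers, and the contact force suggests it is near its end. I'll push a little more, back off, and measure.

>>> {"method": "carry_out", "body": {"rows": [[[0.003,0,0],0,-1],[[0,0,0],0,-1],[[-0.02,0,0],0,-1],[[-0.04,0,0],0,-1],[[-0.03,0,0.03],0,-1],[[0,0.0,0.04],0,-1],[[-0.02,0.04,0.03],0,-1],[[-0.02,0.04,0],0,-1],[[0,0.04,0],0,-1],[[0,0.04,0],0,-1],[[0,0.04,0],0,-1],[[0,0,0],0,-1],[[0,0,0],0,-1]]}}

```text
t: 36.05
ee_pos: [0.4905, 0.0589, 0.207]
orientation: [0.0, -0.008, 1.0, -0.0]
force: [0.8, 0.5, 0.1]
opening: 0.0003
finger_force: 0.0
```

```bash
python3 b.py
python3 - <<'E'
from h import *
a=grab('top','tf.png');b=grab('side','sf.png')
def blob(im,box):
    x0,y0,x1,y1=box;g=cv2.GaussianBlur(im['color'][y0:y1,x0:x1].max(2),(3,3),0);m=(g<45).astype(np.uint8)
    n,l,st,c=cv2.connectedComponentsWithStats(m);print(n,st[1:].tolist(),(c[1:]+[x0,y0]).round(1).tolist())
blob(a,(363,205,390,244));blob(b,(345,225,385,272))
t=cv2.imread('pics/tf.png');s=cv2.imread('pics/sf.png')
up=lambda a:cv2.resize(a,(400,300),interpolation=cv2.INTER_CUBIC)
cv2.imwrite('pics/combo5.png',np.vstack([np.hstack([up(t[200:275,330:430]),up(s[235:310,310:410])]),np.hstack([up(t[195:345,110:310]),up(t)])]))
E
```

```text
[0.49054604 0.05891706 0.20700076] 0.00025398932957389924
basket [488. 356.] [280. 195.] 10.7
2 [[12, 6, 7, 8, 43]] [[377.9, 214.5]]
2 [[31, 20, 9, 9, 63]] [[379.7, 249.0]]
```

View pics/combo5.png

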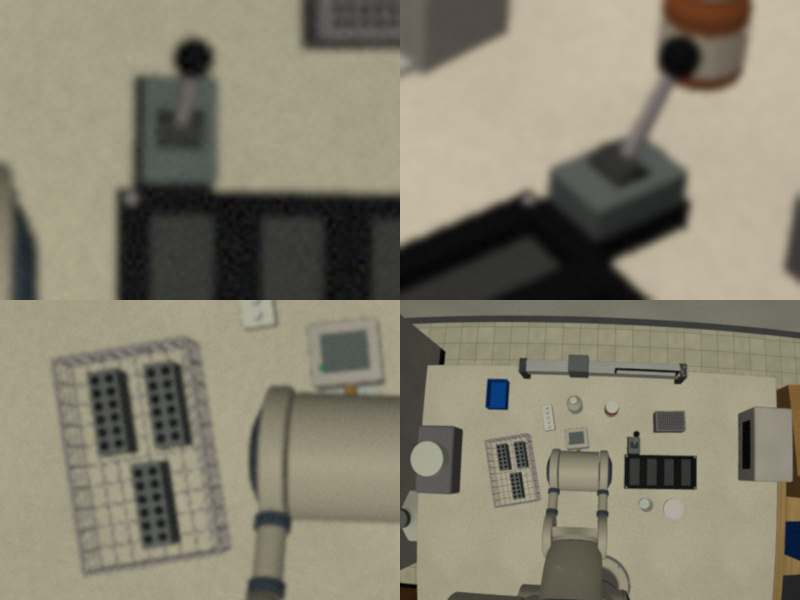

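Run:
```python
from h import *
a=grab('top');b=grab('side')
o1,d1=ray(a,[(377.9,214.5)]);o2,d2=ray(b,[(379.7,249.0)]);d1=d1[0];d2=d2[0]
t=np.linalg.lstsq(np.c_[d1,-d2],o2-o1,rcond=None)[0];p=(o1+t[0]*d1+o2+t[1]*d2)/2;print(p)
q=.5+np.arcsin((p[0]-.6095)/.08);print(q)
if q>.85: print(close_job())
```

```text
[ 0.64591393 -0.13833241  0.1116589 ]
0.9725677525046392
the job is handed in; nothing more can be done
None
```

The job is handed in. Nest 1 was empty, so I logged cartridges 2, 3 and 4 in order against the reader stop for a second each and put them in the basket. I then pushed the lever over to about 0.97 rad (measured from the images), and the other items still looked in place in the last picture.

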